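Seat the vial caps and swing the hold-down bar shut

ROBOT

A 6-joint arm with a two-finger parallel gripper is mounted at the origin on the work surface; the furniture and walls round the work are solid. World frame = base frame: x ahead of the robot, y to its left, z up, the work surface at z = 0. Lengths are in m, angles in rad, forces in N, time in s.
With the tool pointing down it reaches from about 0.275 to 0.725 m from the base axis. Payload 5.6 kg.
Tool frame: the origin (TCP) lies between the finger pads; the fingertips stand 11 mm ahead of it and the grasp point (between the pads) lies 8 mm behind it; z points along the fingers, y is the line along which they close (so a half turn about z gives the same grasp; the last joint's range is limited). The gripper opens to 85 mm and grips with 20 to 120 N. Pads are 22 mm wide; open, the fingers measure 114 mm over their backs; the gripper's body (76 mm by 85 mm) begins 54 mm behind the grasp point. The pads swing forward as they close: fully open they stand 13 mm farther back than shut.
Start: joints at [-0.853, 0.255, 0.108, 0, -1.424, -0.285], TCP at [0.231, -0.499, 0.242] pointing down, gripper open.
Joint ranges: [-2.95, 2.95], [-1.21, 1.97], [-1.09, 1.5], [-2.87, 1.71], [-2.94, -0.07], [-3.05, 3.05]. Speed limits (rad/s): [2.57, 2.57, 3.14, 3.14, 3.14, 3.14].

INTERFACE

Orientations are given as a rotation vector (axis times angle).
In Python, from station import ctrl, viewer, order gives the robot as it stands.
- The arm moves only by the tool step_arm, never from a script. Its argument "targets" is a list of rows, each an object with "linear": the shift along the tool's x, y, z in cm, a list of three; "spin": the turn about the tool's z in degrees; "hand": the closure in counts, from 0 (fully open) to 255 (shut). A call has 1 to 8 rows; each row shifts and turns the commanded pose from where the row before left it, along the tool's axes as they then stand; what a row does not reach is not made up. A row lasts 1/8 s, in which the tool goes at most 62.5 mm and 10.7 degrees, less where a joint would pass 70% of its speed; a pose out of reach is approached as far as the arm can. A call is refused whole if a number of a shift passes 6.25 or a number of a turn 10.7, either way. A call with a gripper value outside its range is refused whole. The fingers move at their own pace and stop on an object; "squeeze" is the grip in N (left out, the last holds). Time passes only in rows, so rows that do not move let the fingers close. It gives the time, the measured TCP pose, the force, the opening and the grip force at its end, in the units of the state.
- ctrl.state(): the state, without advancing time (a new reading comes with each control period).
- viewer.snapshot(name): name is "scene" or "top" or "wrist"; returns the picture (480x640x3 uint8, red, green, blue); there is no depth.
- viewer.camera_info(name): a dict with "camera_matrix" (3x3 intrinsics, pixels), "k1" (the pictures are not rectified: a ray, as slopes to the right and down, at radius r is drawn at 1 + k1 r^2 times it, then the intrinsics apply), "eye" and "attitude" of the camera in the world. Camera axes: x right, y down, z forward; pixel columns grow to the right and rows downward; lengths in m; the calibration is good to about 2 mm. A picture is of the moment at which its call begins: read the wrist's pose just before it. camera_info takes no time and is no camera call; for the wrist camera it gives the pose at the moment of the call.
- order.close_job(): hands the job in; it is judged then, once.
The state is a dict: "time_s": time; "joint_pos": joint angles; "qvel": joint speeds; "joint_torque": joint torques, N m; "tool_pos": TCP position; "tool_rot": TCP orientation; "contact_force": force on the tool from outside, world axes, zero at the start; "wrist_torque": the same for the moment, N m; "opening": opening from 0.0 (shut) to 1.0 (fully open); "grasp_force": force on a finger pad.
Only numpy, scipy, OpenCV 4.12 (cv2) and the standard library are available. Lean on these libraries where they do the work, as an engineer would, in place of code of your own. Each camera call takes 0.05 s, during which the arm holds its last target. There are 200 camera calls.

TASK

The rack of five vials is to go on the shaker, but their white push-on caps only rest loosely on them. With the fingers closed, run a fingertip lightly along the curved row until every cap is pressed fully home, and then push the rack's steel hold-down bar by its upright tab round over the caps until it is fully shut against its catch. Touch and push only: lift no vial, do not press hard on the glass, and leave the things around the rack where they stand.

Things in the scene. Friction and masses are not known exactly. Their poses are not given: they have to be found in the camera images.
- rack: curved grey metal vial rack that does not move; block 40 mm wide, 30 mm high, 200 mm end to end. Five vials on an arc of 160 mm radius. Origin on the bench under the middle vial 3, +x to the arc's outer (bulging) side, y along the row. Vials 1 to 5 at (x, y) = (-8, 51), (-2, 26), (0, 0), (-2, -26), (-8, -51) mm. Catch post 10 mm across, 77 mm high, just outside the arc at vial 1's end
- bar (a joint): angle of the steel hold-down bar, rad: 0 = closed, along the arc over all caps, against the catch; grows as it swings open horizontally to the arc's hollow side (counter-clockwise from above). Starts open at 0.85 to 1.2, stays where left; 1 N at the tab moves it. Bar 12 mm wide, 3 mm thick, curved like the row, underside 66 mm above the bench: clears seated caps by 3 mm, hits raised ones
- bar_pivot (a point): the bar's upright pivot axis, beyond vial 5, at mid-thickness of the bar (67.5 mm above the bench). The screw head there reaches 74 mm
- bar_tab (a point): on the upright sheet-metal tab near the bar's free end: middle of the face to be pushed, 80 mm above the bench, about 155 mm from the pivot. Tab 22 mm wide along the bar (tangent to its curve of 160 mm radius), 2.5 mm thick, top 91 mm above the bench. The face looks to the hollow side of the arc, away from the catch; pushing it square closes the bar
- cap_1 (a joint): how far cap 1 is pushed on to vial 1, m: 0 = loose, 0.006 = home on its stop; starts at 0 to 0.002. About 2.5 N pushes it down; it stays where left. The white cap is 21 mm across, its top a blunt cone (5 mm high, about 32 degrees steep, with a flat 5 mm across) whose highest point is 69 mm above the bench when loose and 63 mm when home
- cap_2 (a joint): how far cap 2 is pushed on to vial 2, m: 0 = loose, 0.006 = home on its stop; starts at 0 to 0.002. About 2.5 N pushes it down; it stays where left. The white cap is 21 mm across, its top a blunt cone (5 mm high, about 32 degrees steep, with a flat 5 mm across) whose highest point is 69 mm above the bench when loose and 63 mm when home
- cap_3 (a joint): how far cap 3 is pushed on to vial 3, m: 0 = loose, 0.006 = home on its stop; starts at 0 to 0.002. About 2.5 N pushes it down; it stays where left. The white cap is 21 mm across, its top a blunt cone (5 mm high, about 32 degrees steep, with a flat 5 mm across) whose highest point is 69 mm above the bench when loose and 63 mm when home
- cap_4 (a joint): how far cap 4 is pushed on to vial 4, m: 0 = loose, 0.006 = home on its stop; starts at 0 to 0.002. About 2.5 N pushes it down; it stays where left. The white cap is 21 mm across, its top a blunt cone (5 mm high, about 32 degrees steep, with a flat 5 mm across) whose highest point is 69 mm above the bench when loose and 63 mm when home
- cap_5 (a joint): how far cap 5 is pushed on to vial 5, m: 0 = loose, 0.006 = home on its stop; starts at 0 to 0.002. About 2.5 N pushes it down; it stays where left. The white cap is 21 mm across, its top a blunt cone (5 mm high, about 32 degrees steep, with a flat 5 mm across) whose highest point is 69 mm above the bench when loose and 63 mm when home
- sample_vial_1: loose glass vial 1, 18 mm across, 50 mm high without cap, its cap straight above it, at the tab and catch end of the row, standing 24 mm deep in its bore; origin under its foot, 6 mm above the bench
- sample_vial_2: loose glass vial 2, 18 mm across, 50 mm high without cap, its cap straight above it, in the row, standing 24 mm deep in its bore; origin under its foot, 6 mm above the bench
- sample_vial_3: loose glass vial 3, 18 mm across, 50 mm high without cap, its cap straight above it, in the row, standing 24 mm deep in its bore; origin under its foot, 6 mm above the bench
- sample_vial_4: loose glass vial 4, 18 mm across, 50 mm high without cap, its cap straight above it, in the row, standing 24 mm deep in its bore; origin under its foot, 6 mm above the bench
- sample_vial_5: loose glass vial 5, 18 mm across, 50 mm high without cap, its cap straight above it, at the pivot end of the row, standing 24 mm deep in its bore; origin under its foot, 6 mm above the bench
- petri_1: closed 60 mm culture dish, 62 mm across, 15 mm high, lying on the bench in the hollow of the rack's curve, below the bar's swing (bystander); origin under its middle
- marker_1: black and white marker pen, 135 x 17 x 16 mm, lying behind the rack (bystander); origin under its middle
- dropper_bottle: amber dropper bottle, 33 mm across, 104 mm high, standing near the pivot end of the rack (bystander); origin under its middle
- conical_tube_1: standing 50 ml tube with screw cap, 34 mm across, 108 mm high, behind the rack (bystander); origin under its middle
- conical_tube_3: standing 50 ml tube with screw cap, 34 mm across, 108 mm high, behind the rack (bystander); origin under its middle
- reagent_bottle: glass bottle with screw cap, 56 mm across, 110 mm high, at the back (bystander); origin under its middle
- beaker_18: beaker, 60 x 68 mm, 75 mm high, near the robot (bystander); origin under its middle
- timer: flat bench timer, 66 x 62 x 22 mm, at the left near the robot (bystander); origin under its middle

How it is judged:
By the outcome, as a careful person would: the job done as asked, in the order asked, and still so for the second after the job is handed in, with the robot touching nothing.
It also fails if it takes over 58 s, if anything falls off the work surface, if the arm or the gripper's body presses on something with over 40 N, if the wrist force passes 120 N, or if a joint passes its speed limit or range.

## Working session

There is one attempt and no reset: what is moved stays moved. The work goes in short steps, Python scripts to look and compute and a tool call to move; the robot and the scene stay as the last step left them, time stands still between calls to the robot, and variables do not carry over. Pictures are saved under pics/ and viewed, at most 10 in all, crops included, and the job is handed in when it is done.

Besides the shell and the picture viewer there is one more tool, called after ">>>" as name(argument=value, ...) on one line, values as JSON. step_arm: Moves the arm, as the interface text tells. Its arguments: {"type":"object","properties":{"targets":{"type":"array","items":{"type":"object","properties":{"linear":{"type":"array","items":{"type":"number"}},"spin":{"type":"number"},"hand":{"type":"number"}}}},"squeeze":{"type":"number"}},"required":["targets"]}

```bash
mkdir -p pics; ls; python3 - <<'E'
from station import ctrl, viewer, order
import cv2
print(ctrl.state())
for n in ("scene","top"):
    im=viewer.snapshot(n); cv2.imwrite(f"pics/{n}0.png",im[:,:,::-1]); print(n,viewer.camera_info(n))
E
```

```text
pics
{'time_s': 0.0, 'joint_pos': array([-8.53383972e-01,  2.55728382e-01,  1.06998120e-01, -4.84408172e-04,
       -1.42394596e+00, -2.84615059e-01]), 'qvel': array([-1.68175946e-03, -6.58355973e-04,  3.36413318e-05,  9.49600230e-04,
        1.08446080e-03,  1.19914898e-03]), 'joint_torque': array([ 1.11590471e-03, -3.86633670e+01,  2.37946057e+01,  5.36569074e+00,
       -6.01429274e-03,  1.61048723e-05]), 'tool_pos': array([ 0.23052724, -0.49881002,  0.24140161]), 'tool_rot': array([ 6.74329517e-01, -3.06787267e+00, -2.95103528e-03]), 'contact_force': array([ 0.32294972, -0.74161076,  0.44797344]), 'wrist_torque': array([ 0.03834586, -0.03495036,  0.04208837]), 'grasp_force': 0.0, 'opening': 0.9959105054381702}
scene {'camera_matrix': array([[452.10069371,   0.        , 318.6578553 ],
       [  0.        , 452.10069371, 235.95569309],
       [  0.        ,   0.        ,   1.        ]]), 'k1': -0.04877183072456682, 'eye': array([ 0.42088891, -0.28437419,  0.83499001]), 'attitude': array([-2.61876553,  0.44595761, -0.13144558])}
top {'camera_matrix': array([[497.89142368,   0.        , 331.00760916],
       [  0.        , 497.89142368, 242.59191967],
       [  0.        ,   0.        ,   1.        ]]), 'k1': -0.04405830659521794, 'eye': array([0.48343734, 0.0637805 , 1.02848569]), 'attitude': array([-2.17110459,  2.1887533 , -0.05656561])}
```

View pics/scene0.png

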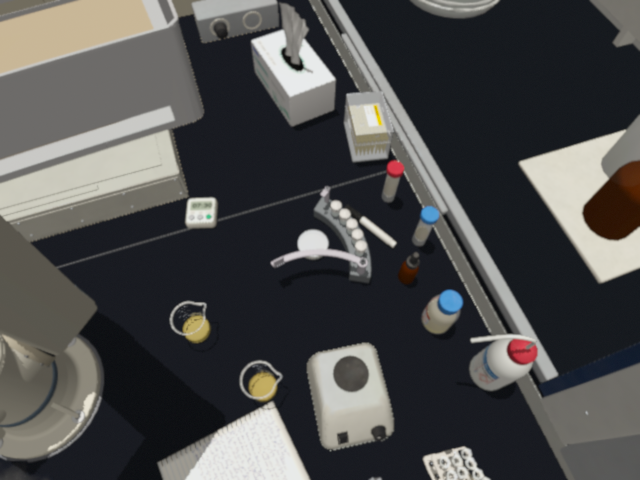

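View pics/top0.png

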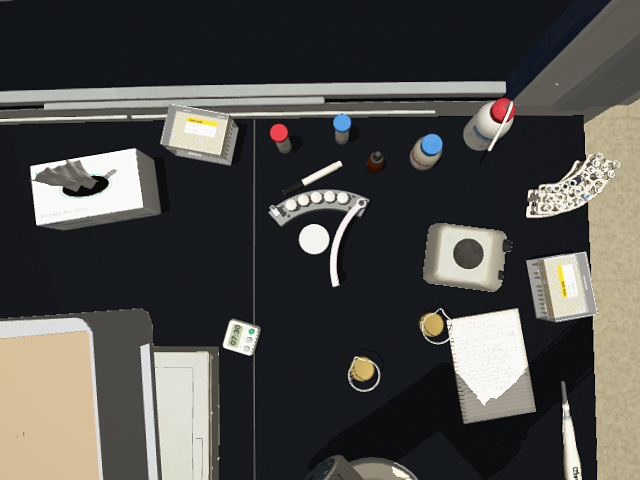

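The top view shows the caps at about (291..343, 198..206), the pivot near (362,203), the bar's free end near (336,285) and the dish at (314,239). Next I'll measure these.

```bash
cat > h.py <<'E'
import numpy as np, cv2
from scipy.spatial.transform import Rotation as R
from station import ctrl, viewer, order
def ray(info,uv):
    K=info["camera_matrix"]; d=(np.array(uv,float)-K[:2,2])/K[0,0]
    s=d.copy()
    for _ in range(20): s=d/(1+info["k1"]*(s@s))
    A=info["attitude"]; return info["eye"], R.from_rotvec(A).as_matrix()@np.r_[s,1]
def onplane(info,uv,z):
    e,r=ray(info,uv); return e+r*(z-e[2])/r[2]
def proj(info,p):
    c=R.from_rotvec(info["attitude"]).as_matrix().T@(np.array(p)-info["eye"]); s=c[:2]/c[2]
    return s*(1+info["k1"]*(s@s))*info["camera_matrix"][0,0]+info["camera_matrix"][:2,2]
def tri(i1,u1,i2,u2):
    (e1,r1),(e2,r2)=ray(i1,u1),ray(i2,u2); A=np.c_[r1,-r2]
    t=np.linalg.lstsq(A,e2-e1,rcond=None)[0]; a,b=e1+t[0]*r1,e2+t[1]*r2
    return (a+b)/2,np.linalg.norm(a-b)
E
python3 - <<'E'
from h import *
for n,(x0,y0,x1,y1) in (("top",(255,170,385,300)),("scene",(260,175,400,290))):
    im=cv2.imread(f"pics/{n}0.png"); c=im[y0:y1,x0:x1]; g=c.min(2); info=viewer.camera_info(n)
    m=(g>205).astype(np.uint8)
    N,l,s,ce=cv2.connectedComponentsWithStats(m,connectivity=4)
    for k in range(1,N):
        if s[k,4]>15:
            uv=ce[k]+[x0,y0]; print(n,uv.round(1),s[k],onplane(info,uv,.064).round(4))
    cv2.imwrite(f"pics/{n}0c.png",cv2.resize(c,None,fx=4.5,fy=4.5,interpolation=cv2.INTER_CUBIC))
a=cv2.imread("pics/top0c.png");b=cv2.imread("pics/scene0c.png")
h=580;a=a[:h];b=b[:h]
a=cv2.resize(a,(390,390));b=cv2.resize(b,(410,337))
o=np.zeros((390,800,3),np.uint8);o[:,:390]=a;o[:337,390:]=b;cv2.imwrite("pics/c0.png",o)
E
```

```text
top [314.5 175.9] [ 48   0  28  14 130] [0.6798 0.1095 0.064 ]
top [328.7 195.7] [69 21 10 10 82] [0.6402 0.082  0.064 ]
top [315.5 196.7] [56 22 10 10 83] [0.6386 0.1079 0.064 ]
top [341.9 197.2] [82 23 11 10 80] [0.637  0.0562 0.064 ]
top [302.7 199.5] [43 25 11 10 82] [0.6333 0.1329 0.064 ]
top [340.3 241.7] [ 75  28  35  88 507] [0.5498 0.0602 0.064 ]
top [290.3 204.4] [31 30 10 10 82] [0.6238 0.1573 0.064 ]
top [275.3 212. ] [16 39  9  7 34] [0.6091 0.1867 0.064 ]
top [313.6 238.6] [ 44  54  30  30 678] [0.5563 0.112  0.064 ]
scene [335.4 205.1] [72 27  8  7 40] [0.6244 0.1564 0.064 ]
scene [344.  213.4] [81 35  8  7 41] [0.6338 0.1326 0.064 ]
scene [374.7 228.4] [102  43  28  23  99] [0.6784 0.0811 0.064 ]
scene [351.  223.3] [88 45  8  7 42] [0.6387 0.1069 0.064 ]
scene [310.7 243.4] [ 25  56  42  29 577] [0.5492 0.0907 0.064 ]
scene [356.4 233.8] [93 56  8  7 45] [0.64   0.0815 0.064 ]
scene [360.1 245.4] [96 67  9  8 48] [0.6373 0.0557 0.064 ]
```

View pics/c0.png

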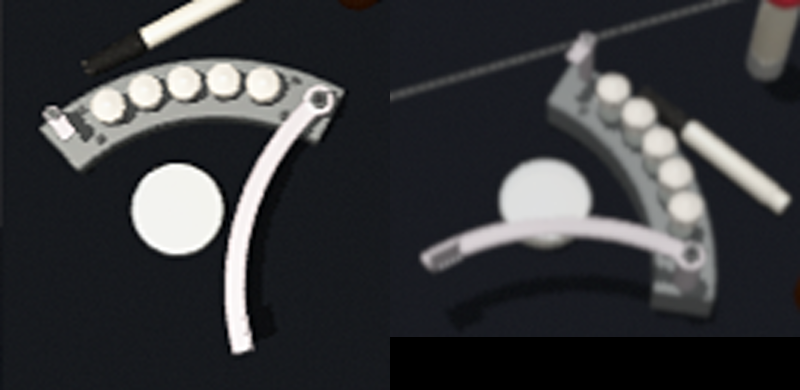

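```bash
cat >> h.py <<'E'
caps=np.array([[.6241,.1569],[.6335,.1328],[.6387,.1074],[.6401,.0817],[.6371,.0559]])
loc=np.array([[-8,51],[-2,26],[0,0],[-2,-26],[-8,-51]])/1e3
def rigid(a,b):
    ca,cb=a.mean(0),b.mean(0); U,_,V=np.linalg.svd((a-ca).T@(b-cb)); r=(U@V).T; return r,cb-r@ca
Rr,tr=rigid(loc,caps)
W=lambda p:Rr@np.array(p)+tr
E
python3 - <<'E'
from h import *
print("rot deg",np.degrees(np.arctan2(Rr[1,0],Rr[0,0])),"org",tr.round(4))
print("fit",[W(p).round(4) for p in loc],"err mm",(1e3*(caps-[W(p) for p in loc])).round(1).tolist())
T,S=viewer.camera_info("top"),viewer.camera_info("scene")
pt=(255+320/3,170+97/3); ps=(260+(691-390)/410*140,175+255/410*140)
P,e=tri(T,pt,S,ps); print("pivot",P,e,onplane(T,pt,.072),onplane(S,ps,.072), "rack frame",Rr.T@(P[:2]-tr))
C=W([-.16,0]); print("arc centre",C,"pivot radius",np.linalg.norm(P[:2]-C))
tt=(255+240/3,170+340/3); ts=(260+(446-390)/410*140,175+253/410*140)
Q,e=tri(T,tt,S,ts); print("tab?",Q,e,onplane(T,tt,.085),onplane(S,ts,.08),"dist",np.linalg.norm(Q[:2]-P[:2]))
ct=(275.3,212.);cs=(260+(582-390)/410*140,175+42/410*140)
print("catch",tri(T,ct,S,cs))
E
```

```text
rot deg 7.339808201803845 org [0.6387 0.1075]
fit [array([0.6242, 0.157 ]), array([0.6334, 0.133 ]), array([0.6387, 0.1075]), array([0.64  , 0.0814]), array([0.6372, 0.0558])] err mm [[-0.1, -0.1], [0.1, -0.2], [0.0, -0.1], [0.1, 0.3], [-0.1, 0.1]]
pivot [0.62584607 0.01800784 0.07287448] 0.0013535505194087034 [0.62531529 0.01814746 0.072     ] [0.62675514 0.01821956 0.072     ] rack frame [-0.0241428  -0.08707232]
arc centre [0.47997828 0.08701042] pivot radius 0.16136532383890415
tab? [0.47476526 0.06993159 0.07576356] 0.010691624935656526 [0.46965961 0.0709208  0.085     ] [0.47966815 0.06686292 0.08      ] dist 0.15975445499880006
catch (array([0.60878716, 0.18252403, 0.09050101]), np.float64(0.006325731910343707))
```

>>> step_arm(targets=[{"linear": [0, 0, -1], "spin": 0, "hand": 255}, {"linear": [-2, 5, 0], "spin": 5, "hand": 255}, {"linear": [-3, 5, 0], "spin": 5, "hand": 255}, {"linear": [-3, 5, 0], "spin": 5, "hand": 255}, {"linear": [-3, 5, 0], "spin": 0, "hand": 255}, {"linear": [-3, 5, 0], "spin": 0, "hand": 255}], squeeze=20)

```text
time_s: 0.85
tool_pos: [0.2978, -0.222, 0.2531]
tool_rot: [-0.267, 3.129, -0.001]
contact_force: [0.7, -0.1, -0.3]
opening: -0.002
grasp_force: 0.0
```

>>> step_arm(targets=[{"linear": [0, 0, 0], "spin": 2.5, "hand": 255}, {"linear": [-4, 3.6, 0], "spin": 0, "hand": 255}, {"linear": [-4, 3.6, 0], "spin": 0, "hand": 255}, {"linear": [-4, 3.6, 0], "spin": 0, "hand": 255}, {"linear": [-4, 3.6, 0], "spin": 0, "hand": 255}, {"linear": [-4, 3.6, 0], "spin": 0, "hand": 255}, {"linear": [-4, 3.6, 0], "spin": 0, "hand": 255}, {"linear": [0, 0, 0], "spin": 0, "hand": 255}])

```text
time_s: 1.85
tool_pos: [0.5097, 0.0236, 0.2515]
tool_rot: [0.204, -3.133, 0.0]
contact_force: [-0.8, -0.4, 0.3]
opening: -0.001
grasp_force: 0.0
```

```bash
python3 - <<'E'
from h import *
s=ctrl.state(); print(s["tool_pos"],s["tool_rot"],s["contact_force"])
i=viewer.camera_info("wrist"); im=viewer.snapshot("wrist"); cv2.imwrite("pics/w1.png",im[:,:,::-1])
i2=i; print(i)
np.save("w1.npy",np.r_[i["eye"],i["attitude"]])
for z,p in (("pivot",[.6258,.018,.074]),("tab",[.475,.07,.08]),*((f"cap{k+1}",[*c,.067]) for k,c in enumerate(caps))): print(z,proj(i,p).round(1))
E
```

```text
[0.50966842 0.0236155  0.25150541] [ 2.04251283e-01 -3.13346639e+00  2.97578394e-04] [-0.82797415 -0.39736558  0.26560529]
{'camera_matrix': array([[367.49157091,   0.        , 316.90356659],
       [  0.        , 367.49157091, 236.54496938],
       [  0.        ,   0.        ,   1.        ]]), 'k1': -0.013953293233916522, 'eye': array([0.42736798, 0.01279987, 0.38434318]), 'attitude': array([1.91481269, 2.18292452, 0.36031803])}
pivot [295.7 326.1]
tab [377.7 181.2]
cap1 [433.4 336.2]
cap2 [408.  341.5]
cap3 [382.4 343.1]
cap4 [357.1 341.5]
cap5 [332.3 336.1]
```

View pics/w1.png

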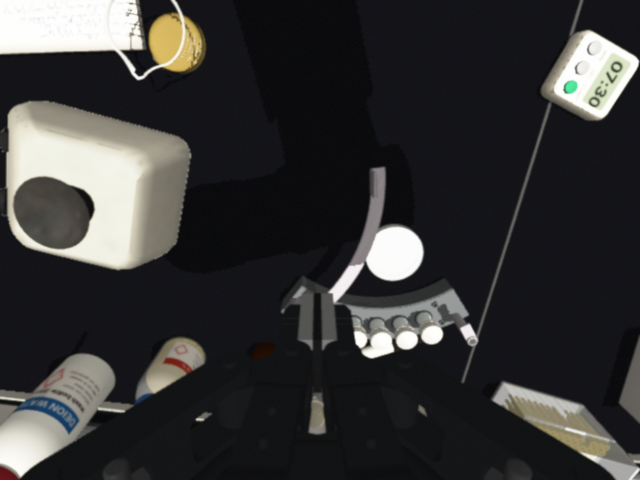

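The wrist view agrees with the estimates: the tab appears near (378,181), the catch near (472,338), and caps 1–4 near (430,334)..(357,340). I'll crop the tab while going over cap 1.

```bash
python3 - <<'E'
from h import *
a=cv2.imread("pics/w1.png")[155:215,350:410]; b=cv2.imread("pics/top0.png")[255:295,320:350]
a=cv2.resize(a,(400,400),interpolation=cv2.INTER_CUBIC); b=cv2.resize(b,(300,400),interpolation=cv2.INTER_CUBIC)
cv2.imwrite("pics/t1.png",np.hstack([a,b]))
E
```

```text
(no output)
```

View pics/t1.png

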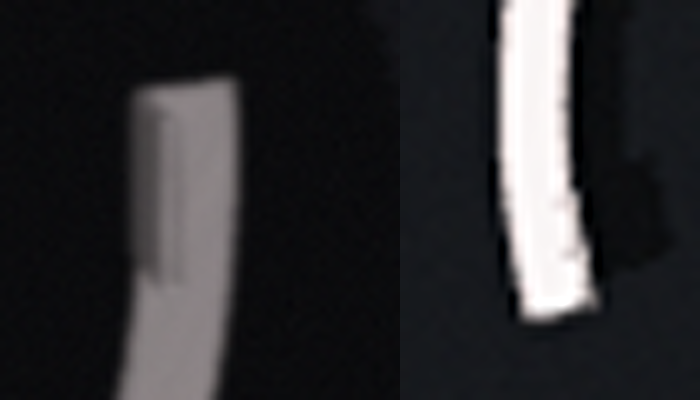

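>>> step_arm(targets=[{"linear": [-4, 3.6, 2], "spin": 0, "hand": 255}, {"linear": [-4, 3.6, 2], "spin": 0, "hand": 255}, {"linear": [-4, 3.6, 2], "spin": 0, "hand": 255}, {"linear": [-0.8, 1, 4], "spin": 0, "hand": 255}, {"linear": [0, 0, 3], "spin": 0, "hand": 255}, {"linear": [0, 0, 0], "spin": 0, "hand": 255}])

```text
time_s: 2.65
tool_pos: [0.6185, 0.1532, 0.1204]
tool_rot: [0.198, -3.13, 0.003]
contact_force: [0.8, -0.4, -0.2]
opening: 0.003
grasp_force: 0.0
```

>>> step_arm(targets=[{"linear": [-0.6, 0.3, 0], "spin": 0, "hand": 255}, {"linear": [0, 0, 2], "spin": 0, "hand": 255}, {"linear": [0, 0, 1.7], "spin": 0, "hand": 255}, {"linear": [0, 0, 0], "spin": 0, "hand": 255}])

```text
time_s: 3.15
tool_pos: [0.6252, 0.1579, 0.0847]
tool_rot: [0.199, -3.134, 0.001]
contact_force: [0.7, 0.4, 0.0]
opening: -0.003
grasp_force: 0.0
```

```bash
python3 - <<'E'
from h import *
w=np.load("w1.npy"); i=dict(viewer.camera_info("wrist")); i["eye"]=w[:3]; i["attitude"]=w[3:]
for uv,z in (((372.2,182.75),.08),((350+172*.15,155+95*.15),.091),((350+172*.15,155+280*.15),.091),((350+135*.15,155+90*.15),.069),((350+155*.15,155+285*.15),.091)): 
    p=onplane(i,uv,z); print(z,p.round(4),np.hypot(*(p[:2]-[.6258,.018])).round(4),np.degrees(np.arctan2(p[1]-.018,p[0]-.6258)))
T=viewer.camera_info("top")
for c in ((525,318),(595,305)): print(onplane(T,(320+(c[0]-400)/10,255+c[1]/10),.069))
E
```

```text
0.08 [0.4769 0.0657 0.08  ] 0.1564 162.2324563391564
0.091 [0.4641 0.0647 0.091 ] 0.1683 163.88427282588205
0.091 [0.4862 0.0688 0.091 ] 0.1485 160.00730639087607
0.069 [0.4668 0.0638 0.069 ] 0.1654 163.92559105131696
0.091 [0.4871 0.0668 0.091 ] 0.147 160.6024438466688
[0.4628203  0.07589724 0.069     ]
[0.46521116 0.06243236 0.069     ]
```

>>> step_arm(targets=[{"linear": [0, 0, 0.3], "spin": 0, "hand": 255}, {"linear": [0, 0, 0.2], "spin": 0, "hand": 255}, {"linear": [0, 0, 0.2], "spin": 0, "hand": 255}, {"linear": [0, 0, 0.1], "spin": 0, "hand": 255}])

```text
time_s: 3.65
tool_pos: [0.6261, 0.1584, 0.0779]
tool_rot: [-0.2, 3.134, 0.0]
contact_force: [-0.2, 0.0, 1.4]
opening: 0.003
grasp_force: 1.3
```

>>> step_arm(targets=[{"linear": [0.1, -0.1, 0.1], "spin": 0, "hand": 255}, {"linear": [0, 0, 0.1], "spin": 0, "hand": 255}, {"linear": [0, 0, 0.1], "spin": 0, "hand": 255}])

```text
time_s: 4.03
tool_pos: [0.625, 0.1572, 0.0745]
tool_rot: [-0.2, 3.135, 0.0]
contact_force: [0.1, 0.3, 2.9]
opening: -0.001
grasp_force: 1.3
```

>>> step_arm(targets=[{"linear": [0, 0, 0.1], "spin": 0, "hand": 255}, {"linear": [0, 0, 0], "spin": 0, "hand": 255}])

```text
time_s: 4.28
tool_pos: [0.6254, 0.1573, 0.074]
tool_rot: [-0.2, 3.134, 0.0]
contact_force: [0.2, 0.5, 5.9]
opening: 0.0
grasp_force: 2.5
```

>>> step_arm(targets=[{"linear": [0, 0, -1], "spin": 0, "hand": 255}, {"linear": [-0.5, -2.5, 0], "spin": 0, "hand": 255}, {"linear": [0, 0, 0.3], "spin": 0, "hand": 255}, {"linear": [0, 0, 0.2], "spin": 0, "hand": 255}, {"linear": [0, 0, 0.2], "spin": 0, "hand": 255}, {"linear": [0, 0, 0.2], "spin": 0, "hand": 255}, {"linear": [0, 0, 0.1], "spin": 0, "hand": 255}, {"linear": [0, 0, 0], "spin": 0, "hand": 255}])

```text
time_s: 5.28
tool_pos: [0.6334, 0.1332, 0.074]
tool_rot: [-0.201, 3.134, 0.0]
contact_force: [-0.2, 0.0, 4.6]
opening: -0.003
grasp_force: 2.5
```

>>> step_arm(targets=[{"linear": [0, 0, -1], "spin": 0, "hand": 255}, {"linear": [-0.2, -2.6, 0], "spin": 0, "hand": 255}, {"linear": [0, 0, 0.3], "spin": 0, "hand": 255}, {"linear": [0, 0, 0.2], "spin": 0, "hand": 255}, {"linear": [0, 0, 0.2], "spin": 0, "hand": 255}, {"linear": [0, 0, 0.2], "spin": 0, "hand": 255}, {"linear": [0, 0, 0.15], "spin": 0, "hand": 255}, {"linear": [0, 0, 0], "spin": 0, "hand": 255}])

```text
time_s: 6.28
tool_pos: [0.639, 0.1077, 0.074]
tool_rot: [-0.201, 3.133, 0.0]
contact_force: [-0.3, 0.6, 6.0]
opening: -0.002
grasp_force: 3.1
```

>>> step_arm(targets=[{"linear": [0, 0, -1], "spin": 0, "hand": 255}, {"linear": [0.2, -2.6, 0], "spin": 0, "hand": 255}, {"linear": [0, 0, 0.3], "spin": 0, "hand": 255}, {"linear": [0, 0, 0.2], "spin": 0, "hand": 255}, {"linear": [0, 0, 0.2], "spin": 0, "hand": 255}, {"linear": [0, 0, 0.2], "spin": 0, "hand": 255}, {"linear": [0, 0, 0.1], "spin": 0, "hand": 255}, {"linear": [0, 0, 0], "spin": 0, "hand": 255}])

```text
time_s: 7.28
tool_pos: [0.6403, 0.0816, 0.0739]
tool_rot: [-0.201, 3.133, -0.0]
contact_force: [-1.4, -0.4, 5.6]
opening: 0.002
grasp_force: 3.2
```

>>> step_arm(targets=[{"linear": [0, 0, -1], "spin": 0, "hand": 255}, {"linear": [0.6, -2.5, 0], "spin": 0, "hand": 255}, {"linear": [0, 0, 0.3], "spin": 0, "hand": 255}, {"linear": [0, 0, 0.2], "spin": 0, "hand": 255}, {"linear": [0, 0, 0.2], "spin": 0, "hand": 255}, {"linear": [0, 0, 0.2], "spin": 0, "hand": 255}, {"linear": [0, 0, 0.1], "spin": 0, "hand": 255}, {"linear": [0, 0, 0], "spin": 0, "hand": 255}])

```text
time_s: 8.28
tool_pos: [0.6373, 0.0557, 0.074]
tool_rot: [-0.201, 3.134, -0.001]
contact_force: [-1.5, -1.4, 6.9]
opening: -0.001
grasp_force: 3.7
```

>>> step_arm(targets=[{"linear": [0, 0, -2.5], "spin": 0, "hand": 255}, {"linear": [0, 0, -2.5], "spin": 0, "hand": 255}, {"linear": [5.2, -0.4, 0], "spin": 0, "hand": 255}, {"linear": [5.2, 0, 0], "spin": 0, "hand": 255}, {"linear": [5.2, 0, 0], "spin": 0, "hand": 255}, {"linear": [0, 0, 0], "spin": -3.3, "hand": 255}, {"linear": [0, 0, 0], "spin": 0, "hand": 255}])

```text
time_s: 9.15
tool_pos: [0.4822, 0.0323, 0.1228]
tool_rot: [-0.29, 3.128, 0.001]
contact_force: [-0.4, 0.5, -0.3]
opening: -0.001
grasp_force: 0.0
```

```bash
python3 - <<'E'
from h import *
s=ctrl.state(); print(s["tool_pos"],s["tool_rot"],s["contact_force"])
y=R.from_rotvec(s["tool_rot"]).as_matrix()[:,1]; print(np.degrees(np.arctan2(y[1],y[0])))
a=viewer.snapshot("scene")[170:295,250:410,::-1]; b=viewer.snapshot("top")[170:300,255:385,::-1]
cv2.imwrite("pics/c2.png",np.hstack([cv2.resize(a,(440,344),interpolation=cv2.INTER_CUBIC),cv2.resize(b,(344,344),interpolation=cv2.INTER_CUBIC)]))
E
```

```text
[0.48220481 0.03234971 0.12280074] [-2.90186280e-01  3.12794450e+00  6.75319352e-04] [-0.41526644  0.52574051 -0.29668674]
100.60057110629792
```

View pics/c2.png

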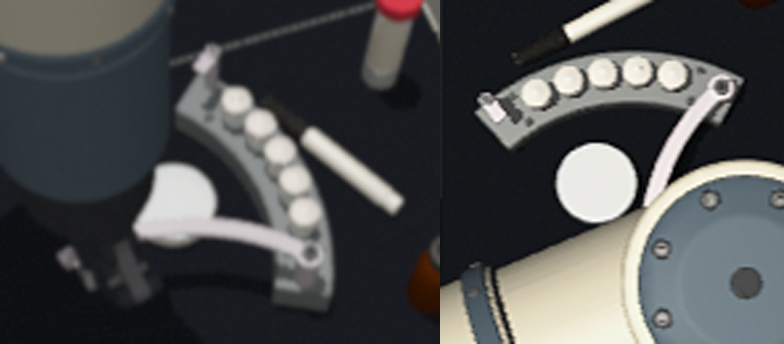

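>>> step_arm(targets=[{"linear": [0, -0.4, 2], "spin": 0, "hand": 255}, {"linear": [0, 0, 1.75], "spin": 0, "hand": 255}, {"linear": [0, 0.8, 0], "spin": 0, "hand": 255}, {"linear": [0, 0.8, 0], "spin": 0, "hand": 255}, {"linear": [0, 0.4, 0], "spin": 0, "hand": 255}, {"linear": [0, 0.2, 0], "spin": 0, "hand": 255}, {"linear": [0, 0, 0], "spin": 0, "hand": 255}])

```text
time_s: 10.12
tool_pos: [0.4793, 0.0499, 0.0856]
tool_rot: [-0.291, 3.128, 0.0]
contact_force: [-0.4, -0.5, -0.0]
opening: 0.002
grasp_force: 0.0
```

>>> step_arm(targets=[{"linear": [0, 0.2, 0], "spin": 0, "hand": 255}, {"linear": [0, 0.2, 0], "spin": 0, "hand": 255}, {"linear": [0, 0.2, 0], "spin": 0, "hand": 255}])

```text
time_s: 10.5
tool_pos: [0.4784, 0.0556, 0.0854]
tool_rot: [-0.29, 3.128, -0.0]
contact_force: [1.8, -1.0, 0.7]
opening: 0.0
grasp_force: 0.8
```

>>> step_arm(targets=[{"linear": [-0.35, 0.71, 0], "spin": 3, "hand": 255}, {"linear": [-0.35, 0.71, 0], "spin": 3, "hand": 255}, {"linear": [-0.35, 0.71, 0], "spin": 3, "hand": 255}, {"linear": [-0.35, 0.71, 0], "spin": 3, "hand": 255}, {"linear": [-0.35, 0.71, 0], "spin": 3, "hand": 255}, {"linear": [-0.35, 0.71, 0], "spin": 3, "hand": 255}])

```text
time_s: 11.25
tool_pos: [0.4966, 0.0993, 0.0853]
tool_rot: [-0.205, -3.134, 0.001]
contact_force: [0.5, -2.0, 0.8]
opening: -0.002
grasp_force: 0.7
```

```bash
cat >> h.py <<'E'
def rel():
    s=ctrl.state(); M=R.from_rotvec(s["tool_rot"]).as_matrix(); y=M[:,1]; d=s["tool_pos"]-[.6258,.018,0]
    print(s["time_s"],"heading",np.degrees(np.arctan2(y[1],y[0])).round(2),"rel tool xy mm",(1e3*(M.T@d))[:2].round(1),"F tool",(M.T@s["contact_force"]).round(1),s["tool_pos"].round(4))
E
python3 -c "
from h import *
rel()"
```

```text
11.25 heading 82.5 rel tool xy mm [138.7  63.7] F tool [-0.8 -1.9 -0.8] [0.4966 0.0993 0.0853]
```

>>> step_arm(targets=[{"linear": [-0.35, 0.71, 0], "spin": 3, "hand": 255}, {"linear": [-0.35, 0.71, 0], "spin": 3, "hand": 255}, {"linear": [-0.35, 0.71, 0], "spin": 3, "hand": 255}, {"linear": [-0.35, 0.71, 0], "spin": 3, "hand": 255}, {"linear": [-0.35, 0.71, 0], "spin": 3, "hand": 255}, {"linear": [-0.35, 0.71, 0], "spin": 3, "hand": 255}, {"linear": [-0.35, 0.71, 0], "spin": 3, "hand": 255}, {"linear": [-0.35, 0.71, 0], "spin": 3, "hand": 255}])

```text
time_s: 12.25
tool_pos: [0.54, 0.1444, 0.0849]
tool_rot: [-0.853, -3.022, 0.001]
contact_force: [-0.6, -0.8, 0.6]
opening: -0.002
grasp_force: 0.4
```

```bash
python3 -c "
from h import *
rel()"
```

```text
12.25 heading 58.49 rel tool xy mm [139.3  62.8] F tool [ 0.1 -1.  -0.6] [0.54   0.1444 0.0849]
```

>>> step_arm(targets=[{"linear": [-0.35, 0.73, 0], "spin": 3, "hand": 255}, {"linear": [-0.35, 0.73, 0], "spin": 3, "hand": 255}, {"linear": [-0.35, 0.73, 0], "spin": 3, "hand": 255}, {"linear": [-0.35, 0.73, 0], "spin": 3, "hand": 255}, {"linear": [-0.35, 0.73, 0], "spin": 3, "hand": 255}, {"linear": [-0.35, 0.73, 0], "spin": 3, "hand": 255}, {"linear": [-0.24, 0.48, 0], "spin": 2, "hand": 255}])

```text
time_s: 13.12
tool_pos: [0.5892, 0.1664, 0.0849]
tool_rot: [-1.364, -2.829, 0.001]
contact_force: [-0.6, -1.1, 0.8]
opening: -0.005
grasp_force: 0.6
```

```bash
python3 -c "
from h import *
rel()"
```

```text
13.125 heading 38.51 rel tool xy mm [138.9  63.6] F tool [-0.5 -1.1 -0.8] [0.5892 0.1664 0.0849]
```

>>> step_arm(targets=[{"linear": [-0.11, 0.24, 0], "spin": 1, "hand": 255}, {"linear": [-0.11, 0.24, 0], "spin": 1, "hand": 255}, {"linear": [-0.11, 0.24, 0], "spin": 1, "hand": 255}, {"linear": [-0.11, 0.24, 0], "spin": 1, "hand": 255}, {"linear": [-0.11, 0.24, 0], "spin": 1, "hand": 255}])

```text
time_s: 13.75
tool_pos: [0.5977, 0.1633, 0.0831]
tool_rot: [-1.466, -2.757, 0.009]
contact_force: [-21.0, -2.4, 7.0]
opening: -0.002
grasp_force: 9.9
```

```bash
python3 -c "
from h import *
rel()"
```

```text
13.75 heading 34.01 rel tool xy mm [137.3  56.8] F tool [  9.9 -18.9  -6.6] [0.5977 0.1633 0.0831]
```

>>> step_arm(targets=[{"linear": [0, -1, 0], "spin": 0, "hand": 255}, {"linear": [0, -2, 0], "spin": 0, "hand": 255}, {"linear": [0, -1, -3], "spin": 0, "hand": 255}, {"linear": [0, -4, -4], "spin": 0, "hand": 255}, {"linear": [0, -4, -4], "spin": 0, "hand": 255}, {"linear": [0, -4, -2], "spin": 0, "hand": 255}, {"linear": [0, 0, 0], "spin": 0, "hand": 255}])

```text
time_s: 14.62
tool_pos: [0.4726, 0.0737, 0.2183]
tool_rot: [-1.473, -2.772, -0.016]
contact_force: [0.2, 0.1, -0.5]
opening: -0.007
grasp_force: 0.0
```

```bash
python3 - <<'E'
from h import *
rel()
a=viewer.snapshot("scene")[170:295,250:410,::-1]; b=viewer.snapshot("top")[:,:,::-1]; w=viewer.snapshot("wrist")[:,:,::-1]
cv2.imwrite("pics/top3.png",b); cv2.imwrite("pics/w3.png",w); b=b[170:300,255:385]
o=np.hstack([cv2.resize(a,(400,313),interpolation=cv2.INTER_CUBIC),cv2.resize(b,(313,313),interpolation=cv2.INTER_CUBIC)])
w=w[200:480,150:540]; w=cv2.resize(w,(390,280)); p=np.zeros((280,713,3),np.uint8); p[:,:390]=w
cv2.imwrite("pics/c3.png",np.vstack([o,p]))
E
```

```text
14.625 heading 34.04 rel tool xy mm [133.5 -94. ] F tool [-0.   0.2  0.5] [0.4726 0.0737 0.2183]
```

View pics/c3.png

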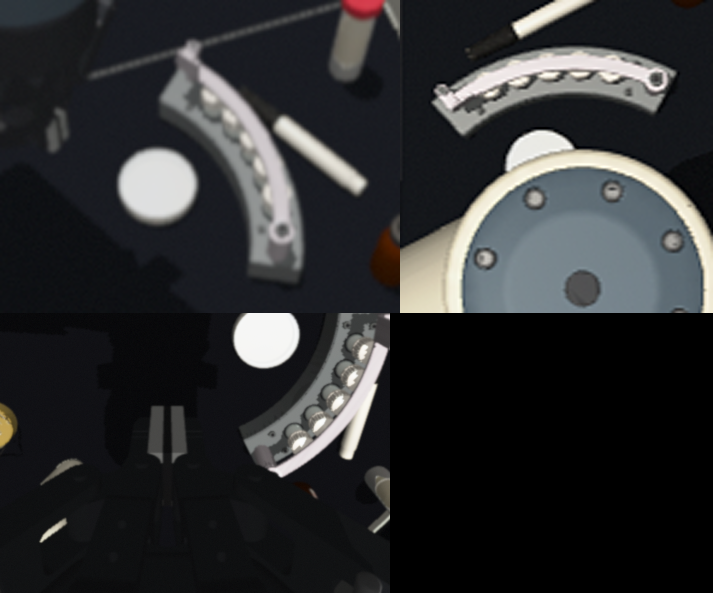

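The bar now lies over all five caps and looks to be at the catch. I'll check its midline against the row's arc in the top view.

```bash
python3 - <<'E'
from h import *
T=viewer.camera_info("top"); im=cv2.imread("pics/top3.png").min(2).astype(float); C=W([-.16,0])
for deg in range(-28,34,4):
    a=np.radians(deg+7.34); r=np.arange(.140,.180,.0005)
    px=np.array([proj(T,[*(C+q*np.array([np.cos(a),np.sin(a)])),.069]) for q in r]).astype(np.float32)
    v=cv2.remap(im.astype(np.float32),px[:,:1],px[:,1:],cv2.INTER_LINEAR).ravel()
    print(deg,v[::4].astype(int))
E
```

```text
-28 [151 152 151 149 149 149 145 149 211 227 226 224 221 179 146 146 118  47
  15  19]
-24 [147 140 141 148 150 135 108 136 215 225 223 223 218 178 137 145 115  38
  17  19]
-20 [152 151 148  89 133 213 227 174 212 222 222 225 227 208 184 151 112  36
  15  19]
-16 [152 151 150 143 148 153 196 176 210 224 224 225 224 174 148 146 112  32
  18  19]
-12 [152 151 151 124  68 134 165 149 221 227 226 224 216 189 158 147 109  40
  17  19]
-8 [152 151 146 130 151 211 178 152 207 228 224 223 224 210 178 153 102  34
  17  20]
-4 [153 153 152 119  61  72  89 137 225 228 224 224 218 180 147 149 100  31
  17  19]
0 [154 153 133  95 145 216 229 165 214 229 225 225 226 201 190 154 111  26
  18  19]
4 [154 152 154 155 127  71  81 137 220 231 227 227 228 176 151 150  99  26
  19  20]
8 [155 154  88  75 134 199 218 195 212 230 229 227 222 212 188 144 100  25
  17  20]
12 [156 156 157 156 136 125 195 162 219 230 230 231 226 183 153 146  95  30
  17  20]
16 [158 153 101  58  92 123 121 153 219 231 229 230 228 201 161 145  90  26
  16  18]
20 [158 158 157  95 115 187 168 151 223 230 230 230 231 209 171 145  96  29
  17  19]
24 [ 92  83  85  63  70  70  68  63 114 201 224 232 233 163 138 137  82  23
  17  18]
28 [159 159 158 136 109  96 102  72  97 173 175 188 210 157 132  92  90  43
  29  15]
32 [160 159 159 160 160 160 159 153 148 157 170 178 172 159 163 158 109  64
  64  34]
```

```bash
python3 -c "
from station import order
print(order.close_job())"
```

```text
the job is handed in; nothing more can be done
None
```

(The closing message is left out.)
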